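# Top up the spring magazine of doll-base blanks

## Robot

A 6-joint arm with a two-finger parallel gripper is mounted at the origin on the work surface. World frame = base frame: x ahead of the robot, y to its left, z up, the work surface at z = 0. Lengths are in m, angles in rad, forces in N, time in s.
With the tool pointing down it reaches from about 0.225 to 0.875 m from the base axis. Payload 3.4 kg.
Tool frame: the origin (TCP) lies on the mounting face of the last link; the fingertips stand 173 mm ahead of it and the grasp point (between the pads) lies 155 mm ahead of it; x points along the fingers, y is the direction in which the jaws open and shut, and the axes are right-handed (so a half turn about x gives the same grasp; the last joint's range is limited). The gripper opens to 85 mm and grips with 20 to 120 N. Pads are 22 mm wide; open, the fingers measure 114 mm over their backs; the gripper's body (76 mm by 85 mm) begins 54 mm behind the grasp point. The pads swing forward as they close: fully open they stand 13 mm farther back than shut.
Start: joints at [-1.406, 0.276, 1.505, -0, 1.361, -0.121], TCP at [0.162, -0.552, 0.405] pointing down, gripper open.
Joint ranges: [-2.89, 2.89], [-0.75, 2.08], [0.22, 2.7], [-1.18, 4.32], [0.11, 2.71], [-2.7, 2.7]. Speed limits (rad/s): [2.57, 2.57, 3.14, 3.14, 3.14, 3.14].

## Interface

Orientations are given as a unit quaternion [w, x, y, z].
In Python, from rig import manip gives the robot as it stands.
- The arm moves only by the tool arm_command, never from a script. Its argument "targets" is a list of rows, each an object with "dp": the shift along the tool's x, y, z in m, a list of three; "turn": the turn, a rotation vector about the tool's x, y, z in degrees, a list of three; "grip": the opening, from -1 (shut) to 1 (fully open). In form: [{"dp": [tx, ty, tz], "turn": [wx, wy, wz], "grip": grip}, ...]. A call has 1 to 8 rows; each row shifts and turns the commanded pose from where the row before left it, along the tool's axes as they then stand; what a row does not reach is not made up. A row lasts 1/10 s, in which the tool goes at most 50 mm and 8.59 degrees, less where a joint would pass 70% of its speed; a pose out of reach is approached as far as the arm can. A call with a gripper value outside its range is refused whole. The fingers move at their own pace and stop on an object; "grip_force" is the grip in N (left out, the last holds). Time passes only in rows, so rows that do not move let the fingers close. It gives the time, the measured TCP pose, the force and the opening at its end, in the units of the state.
- manip.get_state(): the state, without advancing time (a new reading comes with each control period).
- manip.get_image(name): name is "scene" or "top" or "wrist"; returns the picture (400x640x3 uint8, red, green, blue); there is no depth.
- manip.calibration(name): a dict with "fx", "fy", "cx", "cy" (pixels), "R" (3x3) and "t" (3): a world point X has camera coordinates R X + t. Camera axes: x right, y down, z forward; pixel columns grow to the right and rows downward; lengths in m; the calibration is good to about 2 mm. A picture is of the moment at which its call begins: read the wrist's pose just before it. calibration takes no time and is no camera call; for the wrist camera it gives the pose at the moment of the call.
- manip.sign_off(): hands the job in, once; it reports no verdict.
The state is a dict: "clock": time; "qpos": joint angles; "qd": joint speeds; "effort": joint torques, N m; "position": TCP position; "ee_rot": TCP orientation; "contact_force": force on the tool from outside, world axes, zero at the start; "moment": the same for the moment, N m; "width": finger opening in m.
Only numpy, scipy, OpenCV 4.12 (cv2) and the standard library are available. Lean on these libraries where they do the work, as an engineer would, in place of code of your own. Each camera call takes 0.05 s, during which the arm holds its last target.

## Task

Put the light-coloured wooden blank into the four-rod spring magazine, on top of the dark blank already in it, and press it down against the spring until both red catches have snapped over its top, so that it stays down flat when you let go. Leave the loose dark blank where it lies on the bench.

Things in the scene. Friction and masses are not known exactly. Their poses are not given: they have to be found in the camera images.
- light_blank: the blank to load: plain pale wooden disc, 50 mm in diameter, 20 mm thick, about 30 g, lying flat on the bench (look-alikes are dark brown or red); origin at the centre of its underside, z along its axis (up)
- dark_blank: a dark brown wooden disc of the same size lying flat on the bench, not wanted; origin at the centre of its underside. (Another dark one is already in the magazine.)
- magazine: stack magazine, fixed: green base 130 x 140 x 15 mm; four steel rods guide a 53 mm bore, bent outwards from 106 to 125 mm height (mouth 16 mm wider). Origin: guide axis, base underside, z up. +-x sides open 41 mm wide for fingers holding a blank along x. On +-y green towers (y 42 to 58 mm, 93 high) bear red spring catches, noses 5 mm into the bore, flat undersides at 77 mm, sloped tops.
- follower (a joint): brass spring plate in the magazine, travel in m: 0 = up (start), 0.030 = fully down; spring 4 to 7 N. On it a dark blank, top at 75 mm. A light blank set in the mouth rests on the catches, underside at about 90 mm; pressing it down takes up to 20 N. It is caught when its top passes below 77 mm (65 at most); then its underside stays at 57 mm and this joint at 0.018.
Mind the look-alikes: they are no part of the job. Several things look just like the light_blank: the one meant starts farthest to the robot's right.

How it is judged:
By the outcome, as a careful person would: the job done as asked, in the order asked, and still so for the second after the job is handed in, with the robot touching nothing.
It also fails if it takes over 42 s, if anything falls off the work surface, if the arm or the gripper's body presses on something with over 40 N, if the wrist force passes 120 N, or if a joint passes its speed limit or range.

## Working session

There is one attempt and no reset: what is moved stays moved. The work goes in short steps, Python scripts to look and compute and a tool call to move; the robot and the scene stay as the last step left them, time stands still between calls to the robot, and variables do not carry over. Pictures are saved under pics/ and viewed, and the job is handed in when it is done.

Besides the shell and the picture viewer there is one more tool, called as a command line: name --argument value ..., lists and objects as JSON in quotes. arm_command: Moves the arm, as the interface text tells. Its arguments: {"type":"object","properties":{"targets":{"type":"array"},"grip_force":{"type":"number"}},"required":["targets"]}

```bash
ls; mkdir -p pics
python3 - <<'E'
from rig import manip
import cv2
s=manip.get_state();print(s)
for n in ["scene","top","wrist"]:
    im=manip.get_image(n);cv2.imwrite(f"pics/{n}0.png",im[:,:,::-1]);c=manip.calibration(n);print(n,c)
E
```

```text
pics
{'clock': 0.0, 'qpos': array([-1.40602794e+00,  2.76649897e-01,  1.50612584e+00,  1.67180494e-05,
        1.36072011e+00, -1.21001704e-01]), 'qd': array([-0.0017926 ,  0.00114262,  0.00086594,  0.00105792, -0.00018409,
       -0.00122451]), 'effort': array([ 8.37161024e-04, -4.16772616e+01, -2.45802838e+01, -1.06992593e-04,
        1.10212073e-02, -4.79431790e-06]), 'position': array([ 0.16205442, -0.55148375,  0.40381101]), 'ee_rot': array([-0.10001743, -0.69989177, -0.10136312,  0.69990966]), 'contact_force': array([-0.22053612, -0.14229083, -0.19678234]), 'moment': array([ 0.00169615, -0.0462239 , -0.0109332 ]), 'width': 0.08572977069780495}
scene {'fx': 379.0113586199273, 'fy': 379.0113586199273, 'cx': 316.96835123348956, 'cy': 196.79402976655834, 'R': array([[ 7.82575094e-01,  6.22555728e-01,  7.66176294e-04],
       [ 4.20667070e-01, -5.27885710e-01, -7.37818334e-01],
       [-4.58928576e-01,  5.77720557e-01, -6.74998903e-01]]), 't': array([-0.41917826, -0.12910021,  1.03424209])}
top {'fx': 380.7463202195631, 'fy': 380.7463202195631, 'cx': 314.2783390815161, 'cy': 197.4378344391686, 'R': array([[ 0.01807113, -0.99968908,  0.017181  ],
       [-0.99663901, -0.0193839 , -0.07959243],
       [ 0.07990072, -0.01568493, -0.99667942]]), 't': array([0.01544525, 0.47100497, 0.78701928])}
wrist {'fx': 340.43738919805696, 'fy': 340.43738919805696, 'cx': 325.9819551371886, 'cy': 196.49807318826024, 'R': array([[ 0.28097723, -0.95971303, -0.00164216],
       [-0.91602809, -0.26869709,  0.29781607],
       [-0.2862592 , -0.08217527, -0.95462186]]), 't': array([-0.57501857, -0.03833405,  0.38063739])}
```

View pics/scene0.png

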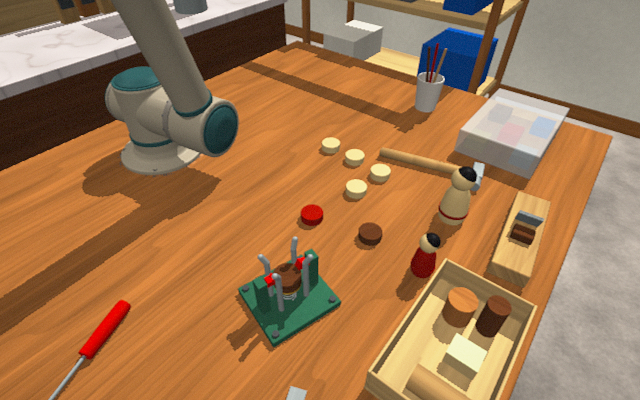

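View pics/top0.png

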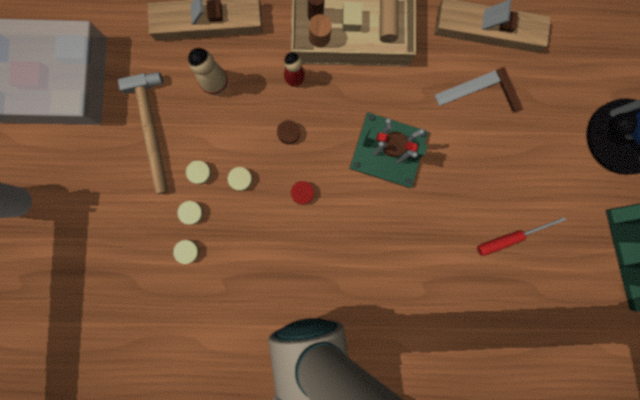

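View pics/wrist0.png

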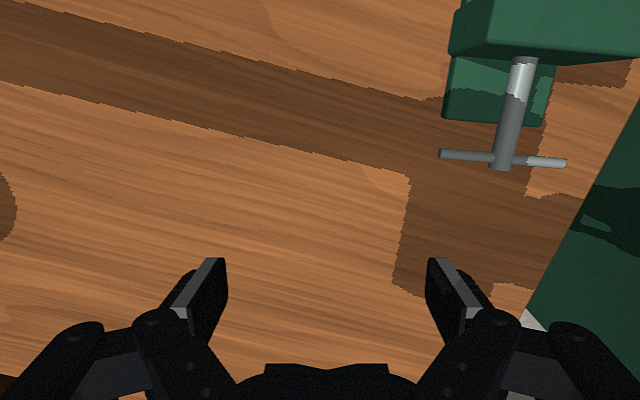

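The top view shows four pale discs at (198,172), (239,179), (189,212) and (185,252). Image right is -y, so the target is the one at (239,179). The dark disc is at (288,132), the red one at (303,193), and the magazine is around (390,150), slightly turned.

```bash
cat > h.py <<'E'
import numpy as np,cv2
from rig import manip
def ray(c,u,v,z):
    R,t=np.array(c['R']),np.array(c['t'])
    C=-R.T@t; d=R.T@np.array([(u-c['cx'])/c['fx'],(v-c['cy'])/c['fy'],1])
    return C+d*(z-C[2])/d[2]
def proj(c,X):
    p=np.array(c['R'])@np.array(X)+c['t']; return p[0]/p[2]*c['fx']+c['cx'],p[1]/p[2]*c['fy']+c['cy']
E
python3 - <<'E'
from h import *
c=manip.calibration('top');im=cv2.imread('pics/top0.png')
hsv=cv2.cvtColor(im,cv2.COLOR_BGR2HSV)
print(hsv[179,239],hsv[170,360])
m=((hsv[...,1]<110)&(hsv[...,2]>140)).astype('u1')
n,l,st,ce=cv2.connectedComponentsWithStats(m)
for i in range(1,n):
    if 200<st[i,4]<1500: print(st[i],ce[i],ray(c,*ce[i],0.018))
c2=manip.calibration('scene')
for p in[(356,189),(330,145),(354,157),(380,172)]: print('scene',p,ray(c2,*p,0.018))
g=((hsv[...,0]>60)&(hsv[...,0]<95)&(hsv[...,1]>80)).astype('u1')
g[:, :330]=0;g[:,450:]=0;g[:90]=0;g[220:]=0
pts=cv2.findNonZero(g);r=cv2.minAreaRect(pts);b=cv2.boxPoints(r);print(r);
for p in b:print(p,ray(c,*p,0.015))
cv2.imwrite('pics/mag.png',cv2.resize(im[90:210,330:450],None,fx=5,fy=5,interpolation=2))
i2=cv2.imread('pics/scene0.png')
cv2.imwrite('pics/mag2.png',cv2.resize(i2[225:350,225:350],None,fx=4.8,fy=4.8,interpolation=2))
E
```

```text
[ 29  64 182] [ 75 105  80]
[185 160  24  24 443] [196.72009029 171.42889391] [0.52109424 0.27424265 0.018     ]
[227 167  24  23 442] [238.5361991  177.98190045] [0.5089155  0.18551255 0.018     ]
[177 200  24  25 460] [188.43695652 212.17391304] [0.43451797 0.28786892 0.018     ]
[173 240  24  25 465] [184.33548387 251.67741935] [0.35216754 0.2927207  0.018     ]
[ 276  343   34   57 1010] [289.63069307 369.1039604 ] [0.11812116 0.06823839 0.018     ]
scene (356, 189) [0.51374087 0.17422866 0.018     ]
scene (330, 145) [0.35807371 0.27947543 0.018     ]
scene (354, 157) [0.43912228 0.2750221  0.018     ]
scene (380, 172) [0.52424348 0.26377676 0.018     ]
((390.1734924316406, 150.16885375976562), (65.57861328125, 57.13222885131836), 17.650123596191406)
[350.26636 167.44841] [ 0.53687254 -0.05171815  0.015     ]
[367.58905 113.00563] [ 0.65688162 -0.08809839  0.015     ]
[430.08063 132.8893 ] [ 0.61605641 -0.22409533  0.015     ]
[412.75793 187.33208] [ 0.49671084 -0.18609362  0.015     ]
```

View pics/mag.png

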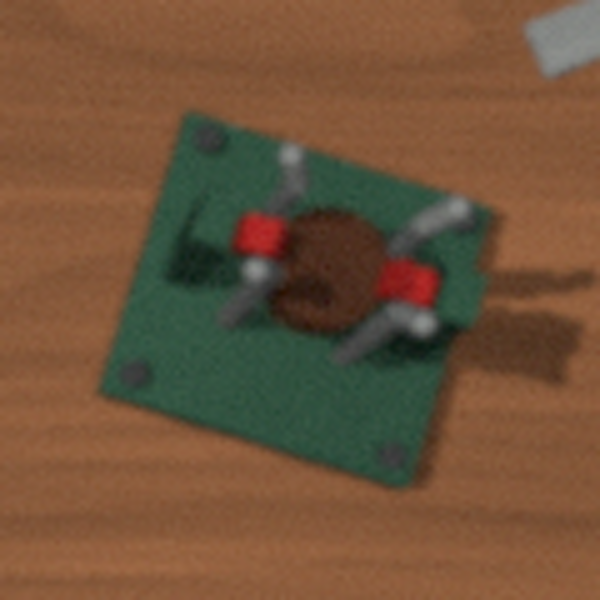

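View pics/mag2.png

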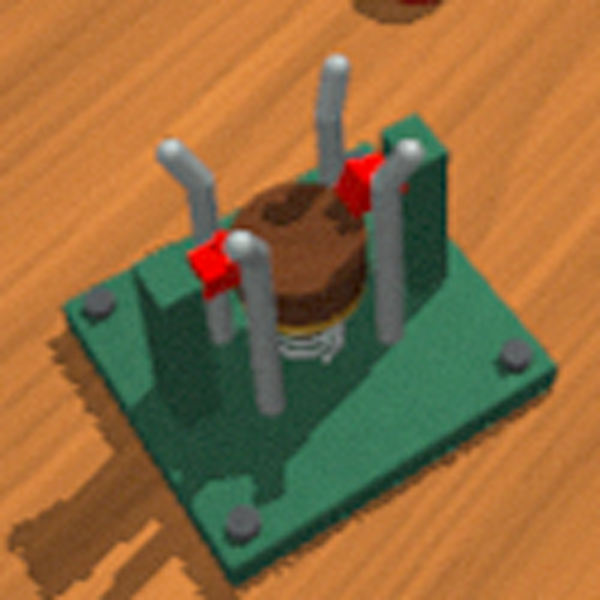

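Run:
```python
from h import *
from scipy.optimize import least_squares
ct=manip.calibration('top');cs=manip.calibration('scene')
T=lambda u,v:((u-.0)/5+330-.4,v/5+90-.4)
S=lambda u,v:(u/4.8+225-.4,v/4.8+225-.4)
tc=[T(*p) for p in[(188,113),(495,208),(408,488),(102,392)]]
tr=[T(*p) for p in[(291,155),(460,210),(258,270),(424,322)]]
sr=[S(*p) for p in[(337,66),(171,152),(409,152),(240,245)]]
sc=[S(*p) for p in[(67,308),(555,372),(235,568)]]
for n,c,L,z in[('tc',ct,tc,.015),('tr',ct,tr,.122),('sr',cs,sr,.122),('sc',cs,sc,.015)]:
    P=[ray(c,*p,z)[:2] for p in L]
    print(n,np.round(P,4).tolist(),'mean',np.mean(P,0).round(4))
    if n!='sc':
        if len(P)==4: print([round(float(np.linalg.norm(P[i]-P[j])),4) for i in range(4) for j in range(i)])
print('opp mean sc',(ray(cs,*sc[0],.015)+ray(cs,*sc[1],.015))/2)
P=[ray(ct,*p,.015)[:2] for p in tc]
for a,b in[(0,1),(3,2),(3,0),(2,1)]:
    d=P[b]-P[a];print(np.degrees(np.arctan2(d[1],d[0])))
# light blank in scene
im=cv2.imread('pics/scene0.png');hsv=cv2.cvtColor(im,cv2.COLOR_BGR2HSV)
cv2.imwrite('pics/bl.png',cv2.resize(im[130:210,310:400],None,fx=6,fy=6,interpolation=2))
```

```text
tc [[0.6586, -0.0872], [0.6197, -0.2209], [0.4969, -0.1827], [0.5357, -0.0512]] mean [ 0.5777 -0.1355]
[0.1392, 0.1878, 0.1286, 0.1282, 0.1894, 0.1372]
tr [[0.6099, -0.1097], [0.5903, -0.1735], [0.5658, -0.0974], [0.5474, -0.1598]] mean [ 0.5784 -0.1351]
[0.0667, 0.0458, 0.0799, 0.0801, 0.045, 0.065]
sr [[0.5651, -0.097], [0.5467, -0.1603], [0.6089, -0.1107], [0.5905, -0.1734]] mean [ 0.5778 -0.1353]
[0.066, 0.0459, 0.0796, 0.0805, 0.0457, 0.0653]
sc [[0.4998, -0.1838], [0.6605, -0.091], [0.6202, -0.219]] mean [ 0.5935 -0.1646]
opp mean sc [ 0.58012352 -0.1374047   0.015     ]
-106.24309766220459
-106.40448954051953
-16.35110687217243
-17.259795701022504
```

View pics/bl.png

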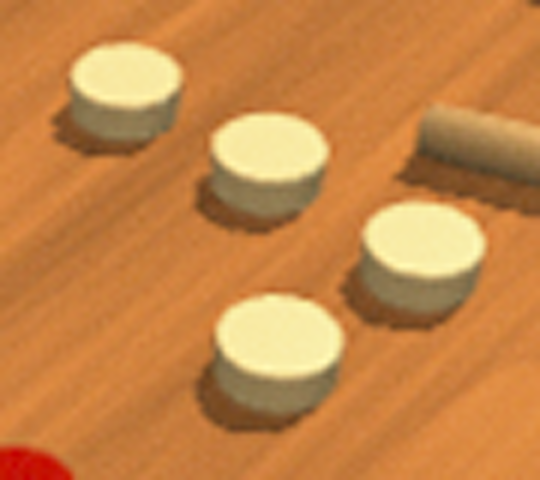

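```bash
cat >> h.py <<'E'
from scipy.spatial.transform import Rotation as Ro
def Rt(s): 
    q=s['ee_rot'];return Ro.from_quat([q[1],q[2],q[3],q[0]]).as_matrix()
PH=np.radians(-16.5)
def rep(target=None,sgn=1):
    s=manip.get_state();R=Rt(s)
    d=sgn*np.array([np.cos(PH),np.sin(PH),0])
    Rd=np.c_[[0,0,-1],d,np.cross([0,0,-1],d)]
    rv=np.degrees(Ro.from_matrix(R.T@Rd).as_rotvec())
    print('t',round(s['clock'],2),'pos',s['position'].round(4),'turn needed',rv.round(2),'F',s['contact_force'].round(1),'w',round(s['width'],4),'q',s['qpos'].round(2))
    if target is not None: print('dp needed now',(R.T@(np.array(target)-s['position'])).round(4),'after turn',(Rd.T@(np.array(target)-s['position'])).round(4))
E
python3 - <<'E'
from h import *
c=manip.calibration('top');print(ray(c,238.54,177.98,.02)); print(ray(manip.calibration('scene'),356.1,185.6,.02))
print(Rt(manip.get_state()).round(3))
rep([.510,.184,.30],1);rep([.510,.184,.30],-1)
E
```

```text
[0.50866422 0.18513486 0.02      ]
[0.50826216 0.18247193 0.02      ]
[[-0.     0.282 -0.959]
 [ 0.001 -0.959 -0.282]
 [-1.    -0.001 -0.   ]]
t 0.15 pos [ 0.1621 -0.5515  0.404 ] turn needed [-5.712e+01 -5.000e-02  7.000e-02] F [ 0.5  0.8 -0.1] w 0.0854 q [-1.41  0.28  1.51  0.    1.36 -0.12]
dp needed now [ 0.105  -0.6074 -0.5412] after turn [ 0.104   0.1247 -0.8041]
t 0.15 pos [ 0.1621 -0.5515  0.404 ] turn needed [1.2288e+02 8.0000e-02 6.0000e-02] F [ 0.5  0.8 -0.1] w 0.0854 q [-1.41  0.28  1.51  0.    1.36 -0.12]
dp needed now [ 0.105  -0.6074 -0.5412] after turn [ 0.104  -0.1247  0.8041]
```

arm_command --targets '[{"dp": [0, 0, 0], "turn": [-8.2, 0, 0], "grip": 1}, {"dp": [0, 0, 0], "turn": [-8.2, 0, 0], "grip": 1}, {"dp": [0, 0, 0], "turn": [-8.2, 0, 0], "grip": 1}, {"dp": [0, 0, 0], "turn": [-8.2, 0, 0], "grip": 1}, {"dp": [0, 0, 0], "turn": [-8.2, 0, 0], "grip": 1}, {"dp": [0, 0, 0], "turn": [-8.2, 0, 0], "grip": 1}, {"dp": [0, 0, 0], "turn": [-7.9, 0, 0], "grip": 1}, {"dp": [0, 0, 0], "turn": [0, 0, 0], "grip": 1}]' --grip_force 40

```text
clock: 0.95
position: [0.1621, -0.5516, 0.4044]
ee_rot: [0.423, 0.567, 0.423, -0.567]
contact_force: [-0.5, -0.4, 0.4]
width: 0.0855
```

arm_command --targets '[{"dp": [0, 0.006, -0.045], "turn": [0, 0, 0], "grip": 1}, {"dp": [0, 0.006, -0.045], "turn": [0, 0, 0], "grip": 1}, {"dp": [0, 0.006, -0.045], "turn": [0, 0, 0], "grip": 1}, {"dp": [0, 0.006, -0.045], "turn": [0, 0, 0], "grip": 1}, {"dp": [0, 0.006, -0.045], "turn": [0, 0, 0], "grip": 1}, {"dp": [0, 0.006, -0.045], "turn": [0, 0, 0], "grip": 1}, {"dp": [0, 0.006, -0.045], "turn": [0, 0, 0], "grip": 1}, {"dp": [0, 0.006, -0.045], "turn": [0, 0, 0], "grip": 1}]'

```text
clock: 1.75
position: [0.3107, -0.2184, 0.4048]
ee_rot: [0.422, 0.568, 0.422, -0.567]
contact_force: [1.0, 0.7, 0.4]
width: 0.0852
```

```bash
python3 -c "
from h import *
rep([.509,.184,.30])"
```

```text
t 1.75 pos [ 0.3107 -0.2184  0.4048] turn needed [-0.27  0.01 -0.04] F [1.  0.7 0.4] w 0.0852 q [-0.8  -0.03  1.87  0.    1.3  -0.5 ]
dp needed now [ 0.1048  0.0737 -0.4425] after turn [ 0.1048  0.0758 -0.4422]
```

arm_command --targets '[{"dp": [0, 0.008, -0.047], "turn": [0, 0, 0], "grip": 1}, {"dp": [0, 0.008, -0.047], "turn": [0, 0, 0], "grip": 1}, {"dp": [0, 0.008, -0.047], "turn": [0, 0, 0], "grip": 1}, {"dp": [0, 0.008, -0.047], "turn": [0, 0, 0], "grip": 1}, {"dp": [0.02, 0.008, -0.045], "turn": [0, 0, 0], "grip": 1}, {"dp": [0.02, 0.008, -0.045], "turn": [0, 0, 0], "grip": 1}, {"dp": [0.02, 0.008, -0.045], "turn": [0, 0, 0], "grip": 1}, {"dp": [0.02, 0.008, -0.045], "turn": [0, 0, 0], "grip": 1}]'

```text
clock: 2.55
position: [0.4769, 0.1164, 0.324]
ee_rot: [0.422, 0.567, 0.422, -0.567]
contact_force: [0.3, -0.5, -0.3]
width: 0.0855
```

```bash
python3 -c "
from h import *
rep([.509,.184,.30])"
```

```text
t 2.55 pos [0.4769 0.1164 0.324 ] turn needed [-0.18  0.01 -0.04] F [ 0.3 -0.5 -0.3] w 0.0855 q [ 0.1   0.21  1.81 -0.    1.12  0.39]
dp needed now [ 0.024   0.0113 -0.074 ] after turn [ 0.024   0.0115 -0.0739]
```

arm_command --targets '[{"dp": [0.015, 0.006, -0.037], "turn": [0, 0, 0], "grip": 1}, {"dp": [0.009, 0.005, -0.037], "turn": [0, 0, 0], "grip": 1}, {"dp": [0, 0, 0], "turn": [0, 0, 0], "grip": 1}, {"dp": [0, 0, 0], "turn": [0, 0, 0], "grip": 1}]'

```text
clock: 2.95
position: [0.508, 0.1827, 0.3]
ee_rot: [-0.423, -0.566, -0.423, 0.567]
contact_force: [0.1, 0.4, 0.3]
width: 0.0853
```

Run:
```python
from h import *
rep([.509,.184,.30])
c=manip.calibration('wrist');im=manip.get_image('wrist')[:,:,::-1].copy()
cv2.imwrite('pics/w1.png',im)
hsv=cv2.cvtColor(im,cv2.COLOR_BGR2HSV)
m=((hsv[...,1]<110)&(hsv[...,2]>140)).astype('u1')
n,l,st,ce=cv2.connectedComponentsWithStats(m)
for i in range(1,n):
    if st[i,4]>800: print(st[i],ce[i],ray(c,*ce[i],0.02))
```

```text
t 2.95 pos [0.508  0.1827 0.3   ] turn needed [-0.04  0.08  0.08] F [0.1 0.4 0.3] w 0.0853 q [ 0.22  0.3   1.74 -0.    1.1   0.51]
dp needed now [ 0.      0.0006 -0.0015] after turn [ 0.      0.0006 -0.0015]
[ 270   29   72   76 4239] [305.62042935  66.54706299] [0.52052435 0.27351145 0.02      ]
[ 146   48   72   74 4045] [181.63139679  84.43881335] [0.43415788 0.28707406 0.02      ]
[  38   77   71   71 3774] [ 73.02437732 111.82061473] [0.35227946 0.29210404 0.02      ]
[ 293  160   65   61 3085] [325.37309562 190.08265802] [0.50824338 0.18498028 0.02      ]
```

View pics/w1.png

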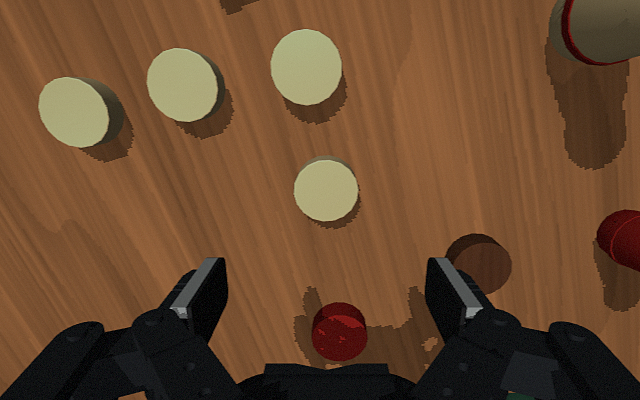

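The wrist view agrees: the target disc at pixel (325,190) gives (0.508, 0.185), and its neighbours are clear of the fingers' line. Going down to grasp.

arm_command --targets '[{"dp": [0.04, 0, -0.002], "turn": [0, 0, 0], "grip": 1}, {"dp": [0.04, 0, 0], "turn": [0, 0, 0], "grip": 1}, {"dp": [0.03, 0, 0], "turn": [0, 0, 0], "grip": 1}, {"dp": [0.016, 0, 0], "turn": [0, 0, 0], "grip": 1}, {"dp": [0, 0, 0], "turn": [0, 0, 0], "grip": 1}, {"dp": [0, 0, 0], "turn": [0, 0, 0], "grip": 0.0}, {"dp": [0, 0, 0], "turn": [0, 0, 0], "grip": -0.3}, {"dp": [0, 0, 0], "turn": [0, 0, 0], "grip": -0.3}]' --grip_force 40

```text
clock: 3.8
position: [0.5094, 0.1839, 0.1766]
ee_rot: [0.423, 0.568, 0.422, -0.566]
contact_force: [-1.1, -1.9, 4.1]
width: 0.0484
```

arm_command --targets '[{"dp": [0, 0, 0], "turn": [0, 0, 0], "grip": -0.3}, {"dp": [0, 0, 0], "turn": [0, 0, 0], "grip": -0.3}, {"dp": [0, 0, 0], "turn": [0, 0, 0], "grip": -0.3}]'

```text
clock: 4.1
position: [0.5094, 0.184, 0.1766]
ee_rot: [0.424, 0.568, 0.422, -0.566]
contact_force: [-0.2, -2.1, 6.8]
width: 0.0487
```

Run:
```python
from h import *
rep([.578,-.1353,.34])
c=manip.calibration('wrist');im=manip.get_image('wrist')[:,:,::-1].copy()
cv2.imwrite('pics/w2.png',im)
```

```text
t 4.1 pos [0.5094 0.184  0.1766] turn needed [-0.02 -0.06 -0.19] F [-0.2 -2.1  6.8] w 0.0487 q [ 0.22  0.45  1.89 -0.    0.8   0.51]
dp needed now [-0.1632  0.1571  0.2865] after turn [-0.1634  0.1565  0.2867]
```

View pics/w2.png

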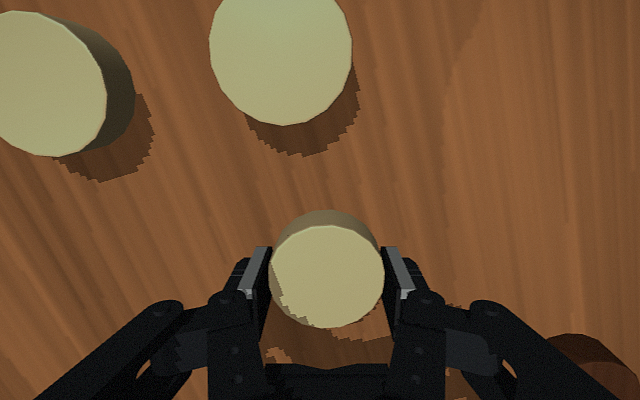

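Gripped (pixel (327,275), pads on both sides). The tips are just touching the bench, so the blank's underside is about 0.1766 m below the TCP. Lifting and carrying.

arm_command --targets '[{"dp": [-0.02, 0, 0], "turn": [0, 0, 0], "grip": -0.3}, {"dp": [-0.04, 0, 0], "turn": [0, 0, 0], "grip": -0.3}, {"dp": [-0.045, 0, 0], "turn": [0, 0, 0], "grip": -0.3}, {"dp": [-0.045, 0, 0], "turn": [0, 0, 0], "grip": -0.3}, {"dp": [-0.025, 0, 0], "turn": [0, 0, 0], "grip": -0.3}, {"dp": [0, 0.02, 0.036], "turn": [0, 0, 0], "grip": -0.3}, {"dp": [0, 0.02, 0.036], "turn": [0, 0, 0], "grip": -0.3}, {"dp": [0, 0.02, 0.036], "turn": [0, 0, 0], "grip": -0.3}]'

```text
clock: 4.95
position: [0.5353, 0.0626, 0.3511]
ee_rot: [0.424, 0.567, 0.423, -0.566]
contact_force: [0.3, -0.6, -0.3]
width: 0.0485
```

arm_command --targets '[{"dp": [0, 0.02, 0.036], "turn": [0, 0, 0], "grip": -0.3}, {"dp": [0, 0.02, 0.036], "turn": [0, 0, 0], "grip": -0.3}, {"dp": [0, 0.02, 0.036], "turn": [0, 0, 0], "grip": -0.3}, {"dp": [0, 0.02, 0.036], "turn": [0, 0, 0], "grip": -0.3}, {"dp": [0, 0.016, 0.034], "turn": [0, 0, 0], "grip": -0.3}, {"dp": [0, 0, 0], "turn": [0, 0, 0], "grip": -0.3}, {"dp": [0, 0, 0], "turn": [0, 0, 0], "grip": -0.3}, {"dp": [0, 0, 0], "turn": [0, 0, 0], "grip": -0.3}]'

```text
clock: 5.75
position: [0.5765, -0.1336, 0.35]
ee_rot: [0.423, 0.567, 0.423, -0.566]
contact_force: [0.7, 0.3, 0.3]
width: 0.0485
```

Run:
```python
from h import *
rep([.578,-.1353,.32])
for n in['wrist','top','scene']:
    im=manip.get_image(n)[:,:,::-1].copy()
    cv2.imwrite(f'pics/{n}3.png',im)
```

```text
t 5.75 pos [ 0.5765 -0.1336  0.35  ] turn needed [-0.01 -0.03  0.01] F [0.7 0.3 0.3] w 0.0485 q [-0.35  0.34  1.56  0.    1.25 -0.06]
dp needed now [0.03   0.0019 0.0012] after turn [0.03   0.0019 0.0012]
```

View pics/wrist3.png

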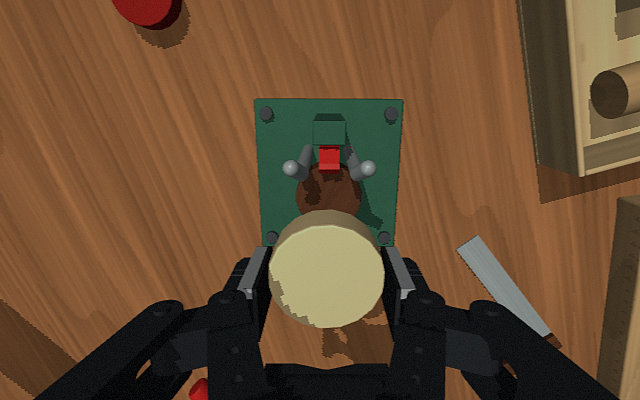

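View pics/scene3.png

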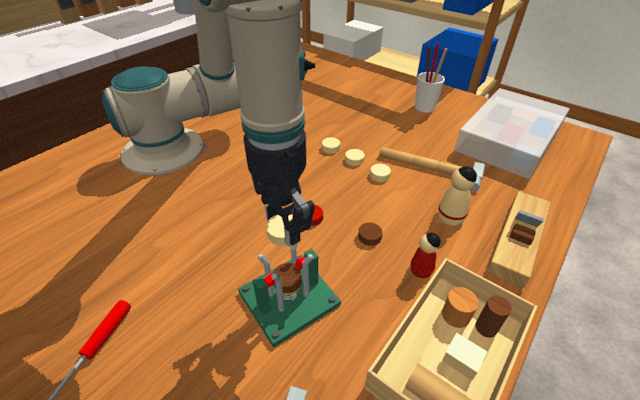

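Held blank's top is centred at about (327,276). Magazine screws are at (267,114), (391,114), (271,238) and (384,238), far rod tips at (291,169) and (368,169). I'll cross-check positions from these.

Run:
```python
from h import *
c=manip.calibration('wrist')
P={k:ray(c,*p,z)[:2] for k,p,z in[('s1',(266.5,114.5),.019),('s2',(391,114.5),.019),('s3',(271,238),.019),('s4',(384.5,238),.019),('r1',(291,169),.122),('r2',(368,169),.122),('c1',(256,99),.015),('c2',(403,99),.015)]}
for k,v in P.items():print(k,v.round(4))
print('screw mean',np.mean([P['s1'],P['s2'],P['s3'],P['s4']],0))
for a,b in[('s1','s2'),('s3','s4'),('r1','r2'),('c1','c2')]:
    d=P[b]-P[a];print(a,b,np.linalg.norm(d),np.degrees(np.arctan2(d[1],d[0])))
d=(P['r1']+P['r2'])/2; u=np.array([-np.sin(PH),np.cos(PH)]);print('axis from rods',d-u*.0328)
print('from corners',(P['c1']+P['c2'])/2-u*.07)
im=cv2.imread('pics/wrist3.png');hsv=cv2.cvtColor(im,cv2.COLOR_BGR2HSV)
print('disc',ray(c,327,276.5,.1934), proj(c,[.5765,-.1336,.1934]))
```

```text
s1 [ 0.5438 -0.0655]
s2 [ 0.6466 -0.0959]
s3 [ 0.5093 -0.176 ]
s4 [ 0.614 -0.207]
r1 [ 0.566  -0.0978]
r2 [ 0.6098 -0.1108]
c1 [ 0.5388 -0.0507]
c2 [ 0.6601 -0.0866]
screw mean [ 0.57843309 -0.13610628]
s1 s2 0.10717497210688065 -16.49102811645655
s3 s4 0.10919726801010977 -16.49578950312384
r1 r2 0.04570952444100574 -16.4929997358518
c1 c2 0.12655535088146977 -16.490500391915234
axis from rods [ 0.57855337 -0.13576021]
from corners [ 0.57954549 -0.13578856]
disc [ 0.577746   -0.13259864  0.1934    ] (np.float64(324.8334172763851), np.float64(279.26249633789485))
```

arm_command --targets '[{"dp": [0.02, 0.002, 0.0024], "turn": [0, 0, 0], "grip": -0.3}, {"dp": [0.02, 0, 0], "turn": [0, 0, 0], "grip": -0.3}, {"dp": [0.012, 0, 0], "turn": [0, 0, 0], "grip": -0.3}, {"dp": [0.008, 0, 0], "turn": [0, 0, 0], "grip": -0.3}, {"dp": [0, 0, 0], "turn": [0, 0, 0], "grip": -0.3}, {"dp": [0, 0, 0], "turn": [0, 0, 0], "grip": -0.3}]'

```text
clock: 6.5
position: [0.5784, -0.1372, 0.2902]
ee_rot: [0.423, 0.567, 0.423, -0.566]
contact_force: [0.2, -0.3, 0.0]
width: 0.0484
```

Run:
```python
from h import *
rep([.5781,-.1366,.267])
for n in['wrist','scene','top']:
    im=manip.get_image(n)[:,:,::-1].copy()
    cv2.imwrite(f'pics/{n}4.png',im)
a=cv2.imread('pics/scene4.png')[200:330,210:370];b=cv2.imread('pics/wrist4.png')
cv2.imwrite('pics/s4c.png',cv2.resize(a,None,fx=4.6,fy=4.6,interpolation=2))
```

```text
t 6.5 pos [ 0.5784 -0.1372  0.2902] turn needed [-0.01  0.01 -0.05] F [ 0.2 -0.3  0. ] w 0.0484 q [-0.35  0.39  1.64 -0.    1.12 -0.06]
dp needed now [ 0.0232 -0.0005 -0.0005] after turn [ 0.0232 -0.0005 -0.0005]
```

View pics/wrist4.png

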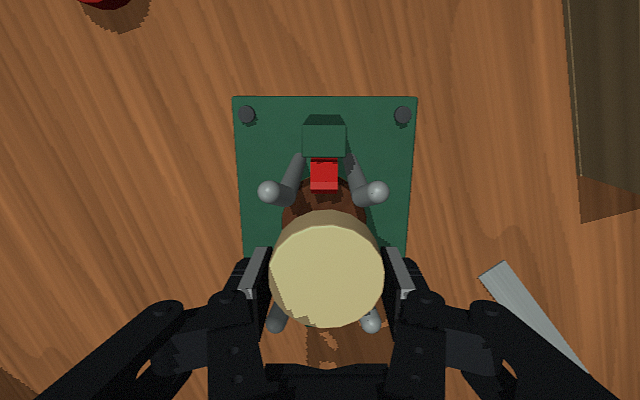

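View pics/s4c.png

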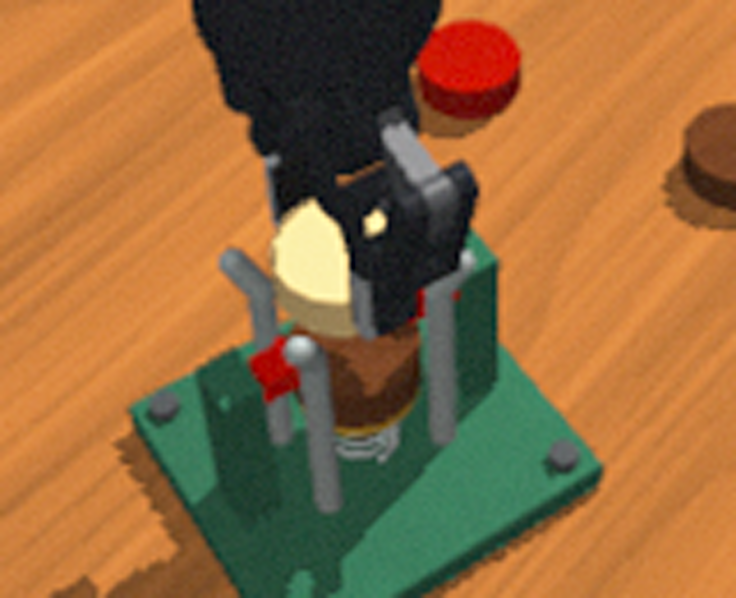

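Rod tips are at (268,191), (378,191), (275,320) and (371,320), with midline u≈323. The disc's centre is at u≈327, so it sits about 1.5 mm too far towards +y of the tool. I'll quantify this in the same picture.

Run:
```python
from h import *
c=manip.calibration('wrist')
R=[ray(c,*p,.122)[:2] for p in[(268,191),(378,191),(275,320),(371,320)]]
print(np.round(R,4),np.mean(R,0))
im=cv2.imread('pics/wrist4.png');hsv=cv2.cvtColor(im,cv2.COLOR_BGR2HSV)
m=((hsv[...,1]<110)&(hsv[...,2]>150)).astype('u1');m[:, :265]=0;m[:,390:]=0;m[:200]=0;m[340:]=0
n,l,st,ce=cv2.connectedComponentsWithStats(m);i=1+st[1:,4].argmax();print(st[i],ce[i])
ct,_=cv2.findContours((l==i).astype('u1'),0,1);h=cv2.convexHull(max(ct,key=cv2.contourArea))
e=cv2.fitEllipse(h);print(e)
# predicted circle of disc at given center
from scipy.optimize import least_squares
a=np.linspace(0,2*np.pi,60)
for px in[e[0]]:
    D=ray(c,*px,.1336)[:2];print('disc',D)
    d=np.mean(R,0)-D;print('shift along tool y',d@[np.cos(PH),np.sin(PH)],'tool z',d@[np.sin(PH),-np.cos(PH)])
```

```text
[[ 0.5655 -0.0974]
 [ 0.6102 -0.1107]
 [ 0.5472 -0.1593]
 [ 0.5914 -0.1725]] [ 0.57857011 -0.13496585]
[ 269  225  115  103 8987] [327.58818293 274.87849115]
((326.6722106933594, 275.29705810546875), (102.21253204345703, 114.63890075683594), 98.98180389404297)
disc [ 0.5797552  -0.13662089]
shift along tool y -0.0016063486393735709 tool z -0.0012503049082785388
```

arm_command --targets '[{"dp": [0.002, -0.0013, -0.0009], "turn": [0, 0, 0], "grip": -0.3}, {"dp": [0.006, 0, 0], "turn": [0, 0, 0], "grip": -0.3}, {"dp": [0.005, 0, 0], "turn": [0, 0, 0], "grip": -0.3}, {"dp": [0.004, 0, 0], "turn": [0, 0, 0], "grip": -0.3}, {"dp": [0, 0, 0], "turn": [0, 0, 0], "grip": -0.3}]'

```text
clock: 7.15
position: [0.5769, -0.136, 0.2717]
ee_rot: [-0.422, -0.566, -0.423, 0.567]
contact_force: [-0.3, 1.2, -1.0]
width: 0.0481
```

arm_command --targets '[{"dp": [0.003, 0, 0], "turn": [0, 0, 0], "grip": -0.3}, {"dp": [0.003, 0, 0], "turn": [0, 0, 0], "grip": -0.3}, {"dp": [0, 0, 0], "turn": [0, 0, 0], "grip": -0.3}]'

```text
clock: 7.45
position: [0.5774, -0.136, 0.2673]
ee_rot: [0.423, 0.567, 0.423, -0.566]
contact_force: [-1.3, 0.4, 5.3]
width: 0.0483
```

Run:
```python
from h import *
rep([.5781,-.1366,.267]);print(manip.get_state()['moment'])
for n in['wrist','scene']:
    im=manip.get_image(n)[:,:,::-1].copy()
    cv2.imwrite(f'pics/{n}5.png',im)
a=cv2.imread('pics/scene5.png')[200:330,210:370];b=cv2.imread('pics/wrist5.png')
cv2.imwrite('pics/s5c.png',cv2.resize(a,None,fx=4.6,fy=4.6,interpolation=2))
```

```text
t 7.45 pos [ 0.5774 -0.136   0.2673] turn needed [-0.03 -0.01 -0.06] F [-1.3  0.4  5.3] w 0.0483 q [-0.35  0.41  1.67  0.    1.07 -0.06]
dp needed now [0.0003 0.0008 0.0003] after turn [0.0003 0.0008 0.0003]
[ 0.03061422  0.17843922 -0.01743836]
```

View pics/wrist5.png

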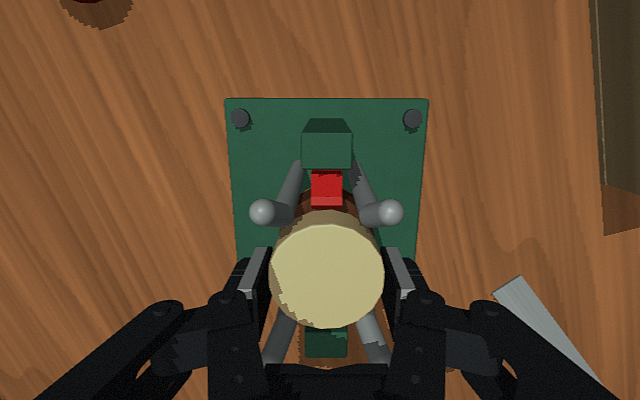

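View pics/s5c.png

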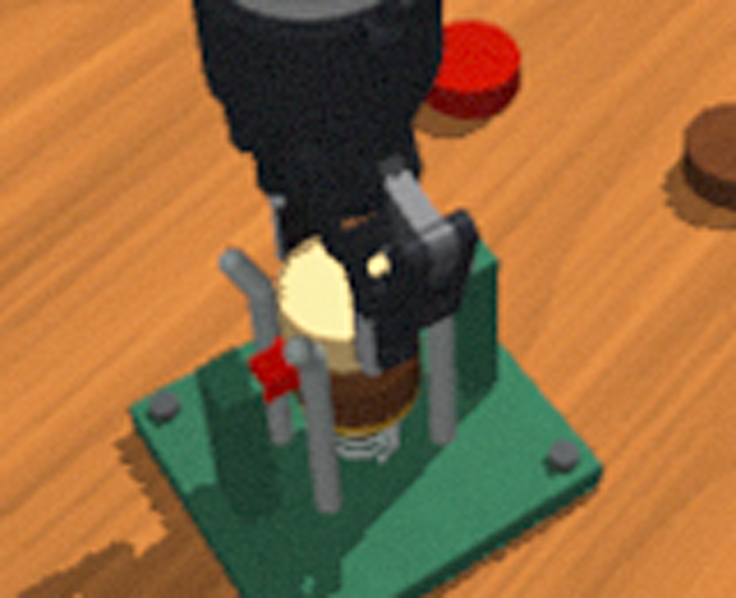

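The blank is centred between the rods and rests on the catches (5 N, underside ≈ 0.091 as expected). Releasing.

arm_command --targets '[{"dp": [0, 0, 0], "turn": [0, 0, 0], "grip": 0.6}, {"dp": [0, 0, 0], "turn": [0, 0, 0], "grip": 0.6}, {"dp": [0, 0, 0], "turn": [0, 0, 0], "grip": 0.6}, {"dp": [-0.02, 0, 0], "turn": [0, 0, 0], "grip": 0.6}, {"dp": [-0.03, 0, 0], "turn": [0, 0, 0], "grip": 0.6}, {"dp": [-0.02, 0, 0], "turn": [0, 0, 0], "grip": 0.6}, {"dp": [0, 0, 0], "turn": [0, 0, 0], "grip": -1}, {"dp": [0, 0, 0], "turn": [0, 0, 0], "grip": -1}]'

```text
clock: 8.35
position: [0.577, -0.1361, 0.3365]
ee_rot: [-0.423, -0.567, -0.423, 0.567]
contact_force: [-0.1, 1.1, -0.2]
width: 0.0403
```

arm_command --targets '[{"dp": [0, 0, 0], "turn": [0, 0, 0], "grip": -1}, {"dp": [0, 0, 0], "turn": [0, 0, 0], "grip": -1}, {"dp": [0, 0, 0], "turn": [0, 0, 0], "grip": -1}, {"dp": [0, 0, 0], "turn": [0, 0, 0], "grip": -1}]'

```text
clock: 8.75
position: [0.5771, -0.1361, 0.336]
ee_rot: [-0.423, -0.566, -0.423, 0.567]
contact_force: [-0.5, -0.0, 0.5]
width: -0.0001
```

Run:
```python
from h import *
rep([.578,-.1355,.287])
for n in['wrist','scene']:
    im=manip.get_image(n)[:,:,::-1].copy()
    cv2.imwrite(f'pics/{n}6.png',im)
a=cv2.imread('pics/scene6.png')[200:330,210:370]
cv2.imwrite('pics/s6c.png',cv2.resize(a,None,fx=4.6,fy=4.6,interpolation=2))
```

```text
t 8.75 pos [ 0.5771 -0.1361  0.336 ] turn needed [-0.02 -0.    0.06] F [-0.5 -0.   0.5] w -0.0001 q [-0.35  0.35  1.57 -0.    1.22 -0.06]
dp needed now [ 0.049   0.0007 -0.0008] after turn [ 0.049   0.0007 -0.0008]
```

View pics/wrist6.png

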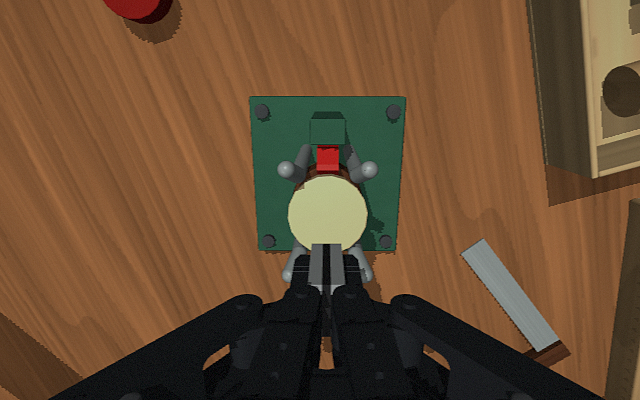

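View pics/s6c.png

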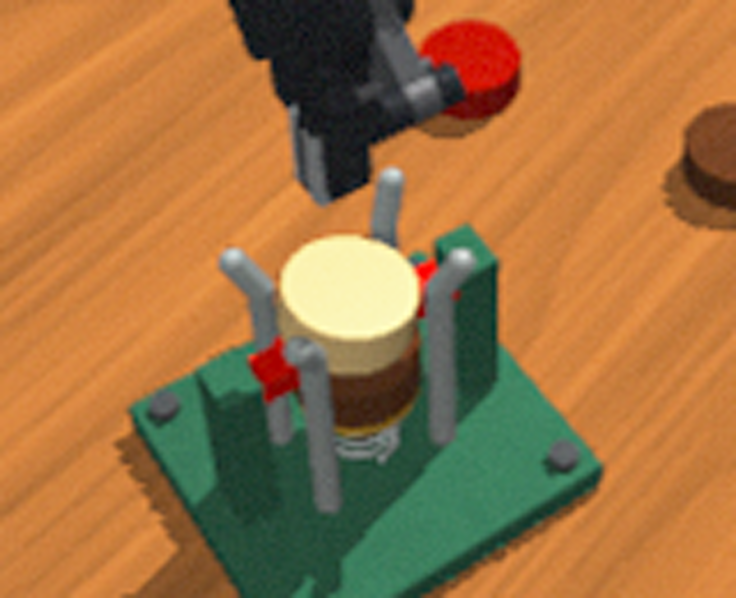

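Blank sits flat on the catches between the rods, and the fingers are shut above its centre. Pressing down in steps.

arm_command --targets '[{"dp": [0.02, 0.0007, -0.0008], "turn": [0, 0, 0], "grip": -1}, {"dp": [0.018, 0, 0], "turn": [0, 0, 0], "grip": -1}, {"dp": [0.006, 0, 0], "turn": [0, 0, 0], "grip": -1}, {"dp": [0.004, 0, 0], "turn": [0, 0, 0], "grip": -1}, {"dp": [0.003, 0, 0], "turn": [0, 0, 0], "grip": -1}, {"dp": [0, 0, 0], "turn": [0, 0, 0], "grip": -1}]'

```text
clock: 9.45
position: [0.5782, -0.1356, 0.2859]
ee_rot: [0.423, 0.567, 0.423, -0.567]
contact_force: [-0.0, 0.6, -0.9]
width: -0.0002
```

arm_command --targets '[{"dp": [0.003, 0, 0], "turn": [0, 0, 0], "grip": -1}, {"dp": [0.003, 0, 0], "turn": [0, 0, 0], "grip": -1}, {"dp": [0, 0, 0], "turn": [0, 0, 0], "grip": -1}]'

```text
clock: 9.75
position: [0.5787, -0.1349, 0.2804]
ee_rot: [0.423, 0.568, 0.423, -0.566]
contact_force: [1.6, 3.5, 3.0]
width: 0.0001
```

arm_command --targets '[{"dp": [0.004, 0, 0], "turn": [0, 0, 0], "grip": -1}, {"dp": [0.004, 0, 0], "turn": [0, 0, 0], "grip": -1}, {"dp": [0.004, 0, 0], "turn": [0, 0, 0], "grip": -1}, {"dp": [0, 0, 0], "turn": [0, 0, 0], "grip": -1}]'

```text
clock: 10.15
position: [0.5793, -0.1328, 0.2699]
ee_rot: [0.422, 0.57, 0.423, -0.564]
contact_force: [3.3, 11.0, 9.5]
width: 0.0
```

arm_command --targets '[{"dp": [0.004, 0, 0], "turn": [0, 0, 0], "grip": -1}, {"dp": [0.004, 0, 0], "turn": [0, 0, 0], "grip": -1}, {"dp": [0, 0, 0], "turn": [0, 0, 0], "grip": -1}]'

```text
clock: 10.45
position: [0.5785, -0.1346, 0.2607]
ee_rot: [0.424, 0.567, 0.423, -0.566]
contact_force: [-0.7, -0.5, -0.5]
width: 0.0001
```

Run:
```python
from h import *
rep([.578,-.1355,.244])
im=manip.get_image('scene')[:,:,::-1].copy()
a=im[200:330,210:370]
cv2.imwrite('pics/s7c.png',cv2.resize(a,None,fx=4.6,fy=4.6,interpolation=2))
```

```text
t 10.45 pos [ 0.5785 -0.1346  0.2607] turn needed [ 0.03 -0.04 -0.12] F [-0.7 -0.5 -0.5] w 0.0001 q [-0.35  0.41  1.67  0.    1.05 -0.06]
dp needed now [ 0.0167 -0.0003  0.001 ] after turn [ 0.0167 -0.0002  0.001 ]
```

View pics/s7c.png

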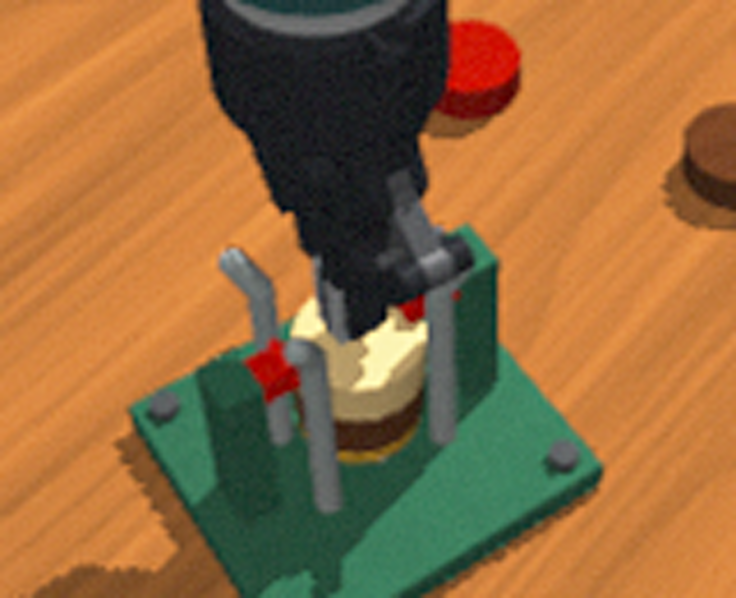

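The blank has gone down partway. The earlier side load and present zero force suggest it tilted and is wedged. I'll continue pressing and watch.

arm_command --targets '[{"dp": [0.004, 0, 0.001], "turn": [0, 0, 0], "grip": -1}, {"dp": [0.004, 0, 0], "turn": [0, 0, 0], "grip": -1}, {"dp": [0, 0, 0], "turn": [0, 0, 0], "grip": -1}]'

```text
clock: 10.8
position: [0.5775, -0.137, 0.2507]
ee_rot: [-0.423, -0.566, -0.423, 0.567]
contact_force: [-0.2, -0.1, 0.4]
width: 0.0
```

Run:
```python
from h import *
rep([.578,-.1355,.244])
im=manip.get_image('scene')[:,:,::-1].copy()
a=im[220:320,240:340]
b=manip.get_image('wrist')[:,:,::-1].copy()[60:360,180:480]
cv2.imwrite('pics/s8c.png',np.hstack([cv2.resize(a,(400,400),interpolation=2),cv2.resize(b,(400,400),interpolation=2)]))
```

```text
t 10.8 pos [ 0.5775 -0.137   0.2507] turn needed [-0.05  0.04  0.08] F [-0.2 -0.1  0.4] w 0.0 q [-0.35  0.43  1.69 -0.    1.03 -0.06]
dp needed now [ 0.0067  0.0001 -0.0016] after turn [ 0.0067  0.0001 -0.0016]
```

View pics/s8c.png

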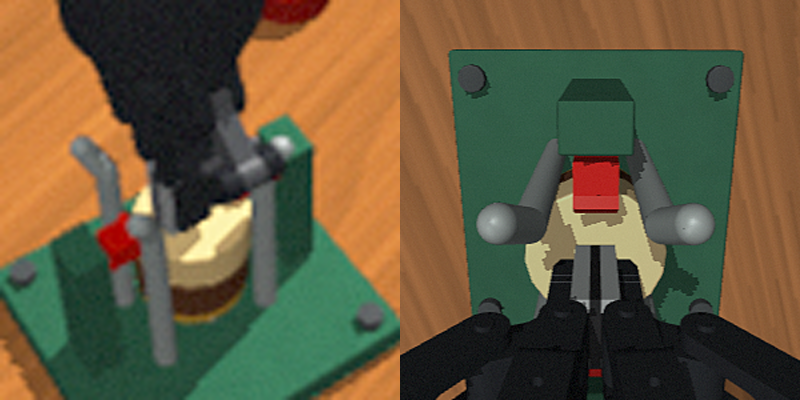

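Still no force at tip height 0.078, and the far catch (wrist picture, red at upper centre) lies over the blank. Pressing on to tip height ≈0.071 to be sure both have gone over.

arm_command --targets '[{"dp": [0.003, 0, -0.0012], "turn": [0, 0, 0], "grip": -1}, {"dp": [0.003, 0, 0], "turn": [0, 0, 0], "grip": -1}, {"dp": [0.001, 0, 0], "turn": [0, 0, 0], "grip": -1}, {"dp": [0, 0, 0], "turn": [0, 0, 0], "grip": -1}]'

```text
clock: 11.3
position: [0.578, -0.1359, 0.2451]
ee_rot: [-0.424, -0.566, -0.423, 0.567]
contact_force: [-2.4, -2.2, 4.4]
width: 0.0002
```

Run:
```python
from h import *
rep([.578,-.1355,.244])
im=manip.get_image('scene')[:,:,::-1].copy()
a=im[220:320,240:340]
b=manip.get_image('wrist')[:,:,::-1].copy()[60:360,180:480]
cv2.imwrite('pics/s9c.png',np.hstack([cv2.resize(a,(400,400),interpolation=2),cv2.resize(b,(400,400),interpolation=2)]))
```

```text
t 11.3 pos [ 0.578  -0.1359  0.2451] turn needed [-0.    0.09 -0.03] F [-2.4 -2.2  4.4] w 0.0002 q [-0.35  0.43  1.69 -0.    1.02 -0.06]
dp needed now [ 0.0011 -0.0002 -0.0004] after turn [ 0.0011 -0.0001 -0.0004]
```

View pics/s9c.png

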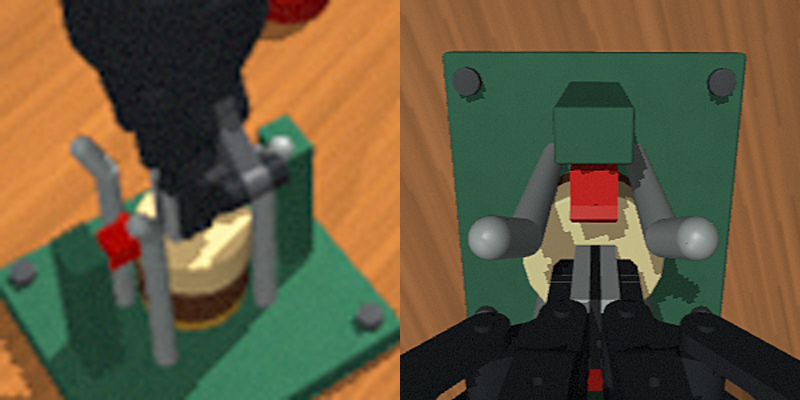

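arm_command --targets '[{"dp": [0.002, 0, 0], "turn": [0, 0, 0], "grip": -1}, {"dp": [0.001, 0, 0], "turn": [0, 0, 0], "grip": -1}, {"dp": [0, 0, 0], "turn": [0, 0, 0], "grip": -1}]'

```text
clock: 11.7
position: [0.5781, -0.1357, 0.242]
ee_rot: [-0.423, -0.566, -0.423, 0.567]
contact_force: [-1.9, -3.9, 4.8]
width: 0.0002
```

arm_command --targets '[{"dp": [-0.01, 0, 0], "turn": [0, 0, 0], "grip": -1}, {"dp": [-0.03, 0, 0], "turn": [0, 0, 0], "grip": -1}, {"dp": [-0.04, 0, 0], "turn": [0, 0, 0], "grip": -1}, {"dp": [-0.04, 0, 0], "turn": [0, 0, 0], "grip": -1}, {"dp": [0, 0, 0.04], "turn": [0, 0, 0], "grip": -1}, {"dp": [0, 0, 0.04], "turn": [0, 0, 0], "grip": -1}, {"dp": [0, 0, 0], "turn": [0, 0, 0], "grip": -1}]'

```text
clock: 12.4
position: [0.5546, -0.215, 0.3622]
ee_rot: [-0.422, -0.567, -0.421, 0.568]
contact_force: [-0.1, 0.4, -0.7]
width: -0.0001
```

Run:
```python
from h import *
rep([.578,-.1355,.244])
im=manip.get_image('scene')[:,:,::-1].copy()
a=im[220:340,230:350]
cv2.imwrite('pics/wr10.png',manip.get_image('wrist')[:,:,::-1])
t=manip.get_image('top')[:,:,::-1].copy()[100:200,340:440]
cv2.imwrite('pics/s10c.png',np.hstack([cv2.resize(a,(400,400),interpolation=2),cv2.resize(t,(400,400),interpolation=2)]))
```

```text
t 12.4 pos [ 0.5546 -0.215   0.3622] turn needed [-0.24  0.08 -0.06] F [-0.1  0.4 -0.7] w -0.0001 q [-0.49  0.33  1.53 -0.    1.28 -0.19]
dp needed now [ 0.1181 -0.0006 -0.0831] after turn [ 1.182e-01 -1.000e-04 -8.290e-02]
```

View pics/s10c.png

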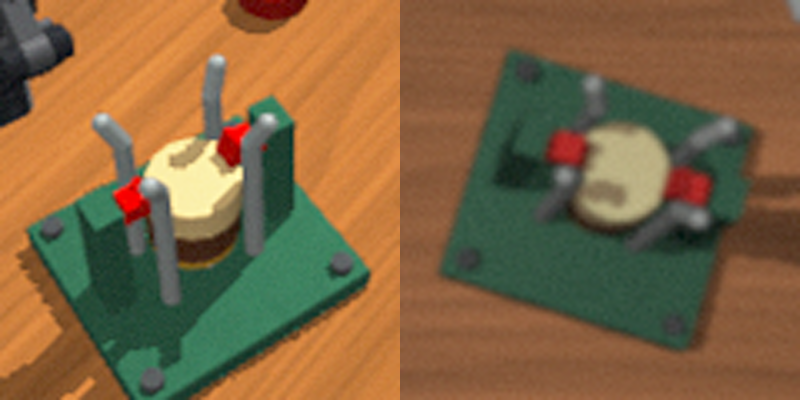

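View pics/wr10.png

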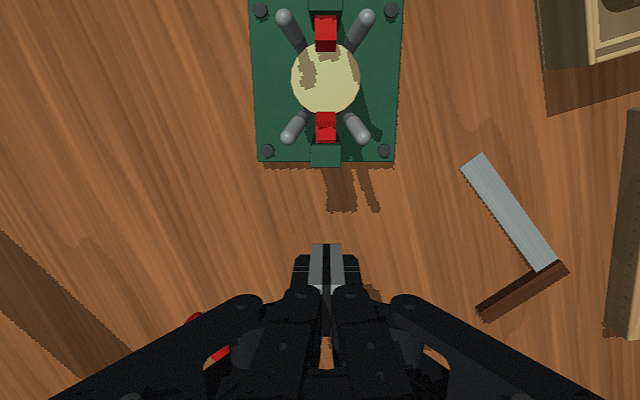

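Both red catches now overlap the pale top: wrist (325,40) and (326,122). I'll check flatness and height by overlaying the predicted blank outline (z 0.057 to 0.077).

Run:
```python
from h import *
a=np.linspace(0,2*np.pi,120)
out=[]
for n,(r0,c0) in {'scene':(240,250),'wrist':(20,270)}.items():
    c=manip.calibration(n);im=manip.get_image(n)[:,:,::-1].copy()
    S=110 if n=='wrist' else 80
    k=400/S
    raw=cv2.resize(im[r0:r0+S,c0:c0+S],(400,400),interpolation=2);o=raw.copy()
    for z,col in((.077,(255,0,0)),(.057,(255,0,255))):
        P=[[(u-c0+.5)*k,(v-r0+.5)*k] for u,v in (proj(c,[.5783+.025*np.cos(t),-.1355+.025*np.sin(t),z]) for t in a)]
        cv2.polylines(o,[np.int32(P)],True,col,1)
    out.append(np.hstack([raw,o]))
cv2.imwrite('pics/ov1.png',out[0]);cv2.imwrite('pics/ov2.png',out[1])
```

```text
(no output)
```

View pics/ov1.png

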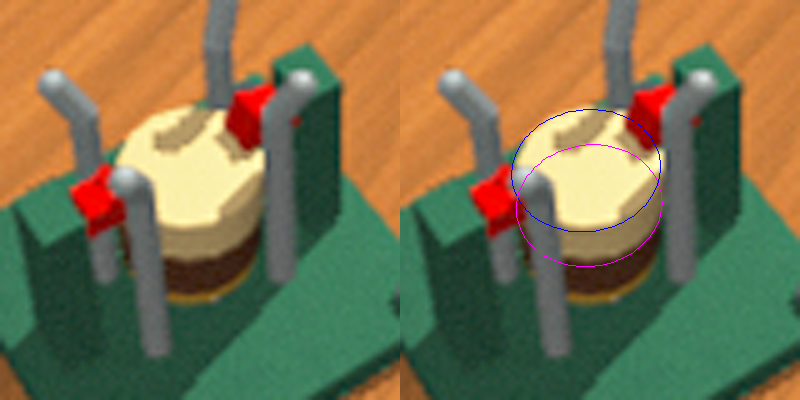

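View pics/ov2.png

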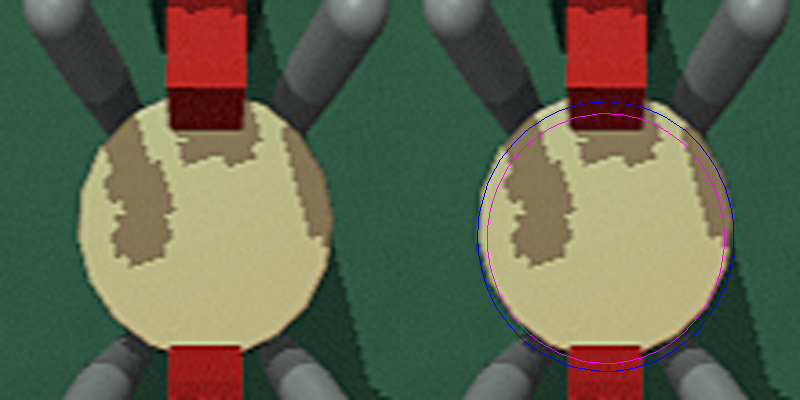

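The scene overlay fits flat at the right height to within about 1 px. In the wrist view the near rim sits about 3 px short of the prediction, which could mean a slight tilt. I'll look from the open ±x side to settle it.

Run:
```python
from h import *
s=manip.get_state();R=Rt(s);c=manip.calibration('wrist')
C=-c['R'].T@c['t'];ct=R.T@(C-s['position']);f=R.T@c['R'][2];print('cam in tool',ct.round(4),'fwd',f.round(3))
d=np.array([np.cos(PH),np.sin(PH),0]);u=np.array([-d[1],d[0],0])
ax=np.array([.5783,-.1355,.07])
for th in(30,40):
    t=np.radians(th)
    x0=np.array([0,0,-1.]);z0=-d
    x=x0*np.cos(t)-z0*np.sin(t);y=np.cross(z0,x0);z=np.cross(x,y)
    Rn=np.c_[x,y,z]
    # want camera at distance .2 from ax along fwd
    fw=Rn@f;Cw=ax-fw*.22;p=Cw-Rn@ct
    print(th,'tcp',p.round(3),'tip',(p+x*.173).round(3),'fwd',fw.round(2),'now->',(R.T@(p-s['position'])).round(3))
```

```text
cam in tool [ 0.0302  0.0005 -0.0754] fwd [ 0.955 -0.     0.298]
30 tcp [ 0.455 -0.099  0.273] tip [ 0.538 -0.123  0.123] fwd [ 0.21 -0.06 -0.98] now-> [ 0.089 -0.128 -0.079]
40 tcp [ 0.423 -0.089  0.248] tip [ 0.53  -0.121  0.115] fwd [ 0.37 -0.11 -0.92] now-> [ 0.114 -0.162 -0.079]
```

Run:
```python
from h import *
s=manip.get_state();R=Rt(s);c=manip.calibration('wrist')
C=-c['R'].T@c['t'];ct=R.T@(C-s['position'])
Rct=R.T@c['R'].T
d=np.array([np.cos(PH),np.sin(PH),0])
ax=np.array([.5783,-.1355,.07])
r=np.array([0,(60-c['cy'])/c['fy'],1]);r/=np.linalg.norm(r)
for th in(30,40,50):
    t=np.radians(th)
    x0=np.array([0,0,-1.]);z0=-d
    x=x0*np.cos(t)-z0*np.sin(t);y=np.cross(z0,x0);z=np.cross(x,y)
    Rn=np.c_[x,y,z]
    fw=Rn@Rct@r;p=ax-fw*.24-Rn@ct
    R0=np.c_[x0,y,z0]
    print(th,'tcp',p.round(3),'tip',(p+x*.173).round(3),'fwd',fw.round(2),'now->',(R.T@(p-s['position'])).round(3),'after yaw',(R0.T@(p-s['position'])).round(3))
```

```text
30 tcp [ 0.371 -0.074  0.256] tip [ 0.454 -0.098  0.106] fwd [ 0.54 -0.16 -0.82] now-> [ 0.105 -0.216 -0.079] after yaw [ 0.105 -0.079  0.216]
40 tcp [ 0.343 -0.065  0.216] tip [ 0.45  -0.097  0.083] fwd [ 0.67 -0.2  -0.71] now-> [ 0.146 -0.245 -0.079] after yaw [ 0.146 -0.079  0.245]
50 tcp [ 0.322 -0.059  0.171] tip [ 0.449 -0.097  0.06 ] fwd [ 0.78 -0.23 -0.58] now-> [ 0.191 -0.267 -0.079] after yaw [ 0.19  -0.079  0.267]
```

arm_command --targets '[{"dp": [0, -0.044, -0.016], "turn": [0, 0, 0], "grip": -1}, {"dp": [0, -0.044, -0.016], "turn": [0, 0, 0], "grip": -1}, {"dp": [0, -0.044, -0.016], "turn": [0, 0, 0], "grip": -1}, {"dp": [0, -0.044, -0.016], "turn": [0, 0, 0], "grip": -1}, {"dp": [0, -0.04, -0.016], "turn": [0, 0, 0], "grip": -1}, {"dp": [0, 0, 0], "turn": [8.5, 0, 0], "grip": -1}, {"dp": [0, 0, 0], "turn": [8.5, 0, 0], "grip": -1}, {"dp": [0, 0, 0], "turn": [8.5, 0, 0], "grip": -1}]'

```text
clock: 13.45
position: [0.3707, -0.0725, 0.3619]
ee_rot: [0.286, 0.647, 0.286, -0.646]
contact_force: [-0.1, -0.3, -0.1]
width: 0.0002
```

arm_command --targets '[{"dp": [0, 0, 0], "turn": [8.5, 0, 0], "grip": -1}, {"dp": [0, 0, 0], "turn": [8.5, 0, 0], "grip": -1}, {"dp": [0, 0, 0], "turn": [8.5, 0, 0], "grip": -1}, {"dp": [0, 0, 0], "turn": [8.5, 0, 0], "grip": -1}, {"dp": [0, 0, 0], "turn": [8.5, 0, 0], "grip": -1}, {"dp": [0, 0, 0], "turn": [8.5, 0, 0], "grip": -1}, {"dp": [0, 0, 0], "turn": [8.5, 0, 0], "grip": -1}, {"dp": [0, 0, 0], "turn": [5, 0, 0], "grip": -1}]'

```text
clock: 14.25
position: [0.371, -0.0729, 0.3617]
ee_rot: [0.103, -0.7, 0.102, 0.7]
contact_force: [-0.4, -0.2, 1.4]
width: 0.0002
```

arm_command --targets '[{"dp": [0.035, 0, 0], "turn": [0, 0, 0], "grip": -1}, {"dp": [0.035, 0, 0], "turn": [0, 0, 0], "grip": -1}, {"dp": [0.03, 0, 0], "turn": [0, 0, 0], "grip": -1}, {"dp": [0, 0, 0], "turn": [0, 7.5, 0], "grip": -1}, {"dp": [0, 0, 0], "turn": [0, 7.5, 0], "grip": -1}, {"dp": [0, 0, 0], "turn": [0, 7.5, 0], "grip": -1}, {"dp": [0, 0, 0], "turn": [0, 7.5, 0], "grip": -1}, {"dp": [0, 0, 0], "turn": [0, 0, 0], "grip": -1}]'

```text
clock: 15.05
position: [0.3693, -0.0724, 0.261]
ee_rot: [-0.073, 0.857, -0.124, -0.495]
contact_force: [-0.5, -0.1, -1.1]
width: -0.0001
```

Run:
```python
from h import *
rep()
c=manip.calibration('wrist');im=manip.get_image('wrist')[:,:,::-1].copy()
cv2.imwrite('pics/w11.png',im)
```

```text
t 15.05 pos [ 0.3693 -0.0724  0.261 ] turn needed [-87.81 -23.5  -23.38] F [-0.5 -0.1 -1.1] w -0.0001 q [-0.41  0.03  2.33  0.23  0.28  1.24]
```

View pics/w11.png

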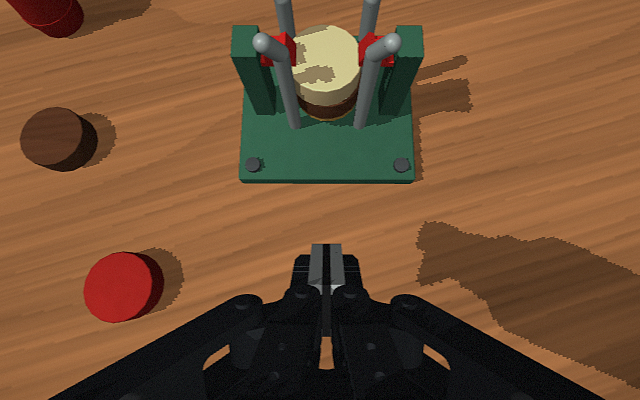

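Run:
```python
from h import *
a=np.linspace(0,2*np.pi,120)
c=manip.calibration('wrist');im=cv2.imread('pics/w11.png')
r0,c0,S=10,265,125;k=400/S
raw=cv2.resize(im[r0:r0+S,c0:c0+S],(400,400),interpolation=2);o=raw.copy()
for z,col in((.077,(255,0,0)),(.057,(255,0,255))):
    P=[[(u-c0+.5)*k,(v-r0+.5)*k] for u,v in (proj(c,[.5783+.025*np.cos(t),-.1355+.025*np.sin(t),z]) for t in a)]
    cv2.polylines(o,[np.int32(P)],True,col,1)
cv2.imwrite('pics/ov3.png',np.hstack([raw,o]))
```

```text
(no output)
```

View pics/ov3.png

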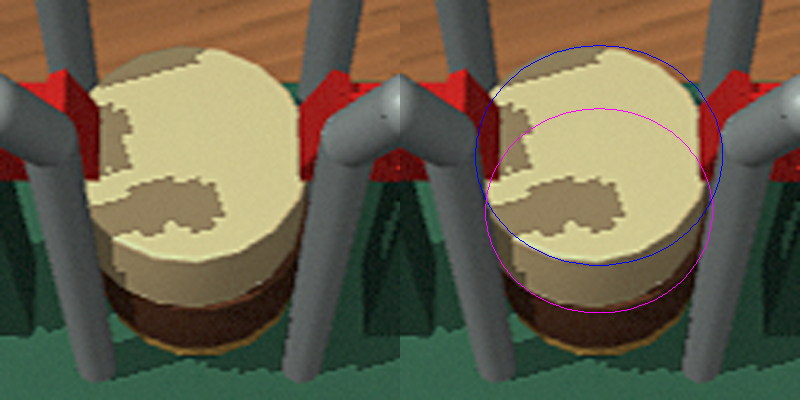

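```bash
python3 - <<'E'
import cv2
im=cv2.imread('pics/w11.png')
cv2.imwrite('pics/z1.png',cv2.resize(im[20:125,285:375],(684,798)[::1],interpolation=cv2.INTER_NEAREST)[:600])
E
python3 - <<'E'
import cv2
im=cv2.imread('pics/w11.png')
cv2.imwrite('pics/z2.png',cv2.resize(im[55:125,285:375],(765,595),interpolation=cv2.INTER_NEAREST))
E
```

```text
(no output)
```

View pics/z2.png

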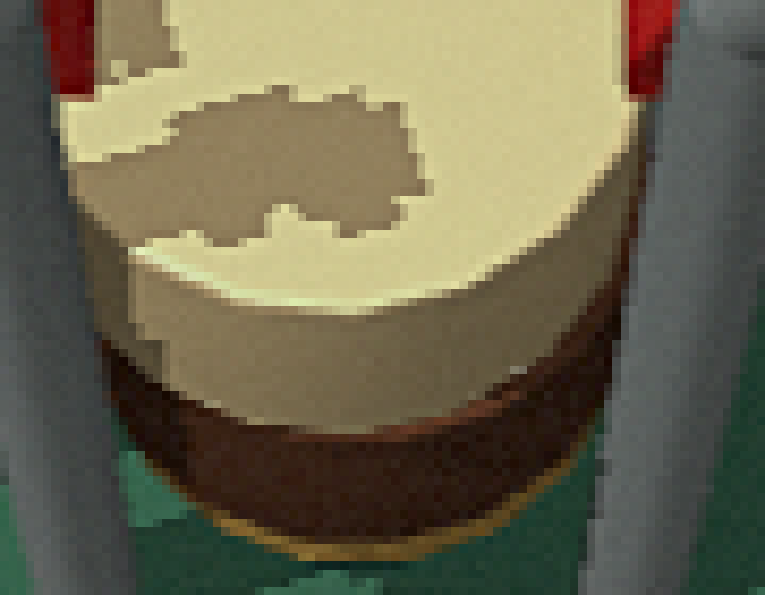

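```bash
cat > fit.py <<'E'
from h import *
from scipy.optimize import least_squares
d=np.array([np.cos(PH),np.sin(PH),0]);u=np.array([-d[1],d[0],0])
A=np.linspace(0,2*np.pi,721)
def fit(c,top,bot,x0=(0,0,.077,0,0)):
    def res(p):
        n=np.array([0,0,1.])+np.tan(p[3])*d*-1+np.tan(p[4])*u*-1  # slopes: z rises along d by p3, along u by p4
        n/=np.linalg.norm(n)
        e1=np.cross(n,u)*-1; e1=np.cross(u,n); e1/=np.linalg.norm(e1); e2=np.cross(n,e1)
        C=np.array([.5783,-.1355,0])+p[0]*d+p[1]*u; C[2]=p[2]
        r=[]
        for pts,h in((top,0),(bot,-.02)):
            if len(pts)==0: continue
            X=(C+n*h)[:,None]+.025*(np.outer(e1,np.cos(A))+np.outer(e2,np.sin(A)))
            q=np.array(c['R'])@X+np.array(c['t'])[:,None]
            U=np.c_[q[0]/q[2]*c['fx']+c['cx'],q[1]/q[2]*c['fy']+c['cy']]
            for t in pts: 
                D=np.linalg.norm(U-t,axis=1);i=D.argmin();
                tg=U[(i+1)%720]-U[i-1];nn=np.array([tg[1],-tg[0]])/np.linalg.norm(tg);r.append(nn@(U[i]-t))
        return np.array(r)
    s=least_squares(res,x0,x_scale=[.001,.001,.001,.01,.01],loss='soft_l1',diff_step=1e-3*0+None if False else None)
    J=s.jac;cov=np.linalg.pinv(J.T@J)*.25
    print('off d,u,z mm',(s.x[:3]*1e3).round(2),'tilt deg (rise along d,u)',np.degrees(s.x[3:]).round(2),'sd',(np.sqrt(np.diag(cov))*[1e3,1e3,1e3,57,57]).round(2),'rms px',np.sqrt(np.mean(res(s.x)**2)).round(2))
E
python3 - <<'E'
from fit import *
c=manip.calibration('wrist')
z=lambda L:[np.array([x/8.5+285-.5,y/8.5+55-.5]) for x,y in L]
o=lambda L:[np.array([x/3.2+265-.5,y/3.2+10-.5]) for x,y in L]
top=z([(75,200),(130,245),(200,288),(340,315),(470,287),(555,235),(600,185),(640,125)])+o([(205,48),(250,62),(285,90),(298,115),(100,90),(130,68),(165,53)])
bot=z([(190,405),(250,425),(340,437),(430,425),(510,390),(570,345),(615,290)])
fit(c,top,bot);fit(c,top,[])
fit(c,top,bot,(0,.002,.077,.05,.05))
# dark: bottom rim ~ z .037
db=z([(140,455),(200,505),(270,540),(340,545),(430,540),(510,515),(570,465),(595,430)])
fit(c,[],db,(0,0,.057,0,0))
E
```

```text
off d,u,z mm [ 4.16  1.68 70.66] tilt deg (rise along d,u) [-0.2  -1.71] sd [0.53 0.15 0.89 0.6  0.75] rms px 0.43
off d,u,z mm [ 5.62  1.69 68.46] tilt deg (rise along d,u) [ 1.13 -1.3 ] sd [1.4  0.17 2.13 1.34 0.87] rms px 0.42
off d,u,z mm [ 4.16  1.68 70.66] tilt deg (rise along d,u) [-0.2  -1.71] sd [0.53 0.15 0.89 0.6  0.75] rms px 0.43
off d,u,z mm [17.31 -0.18 23.58] tilt deg (rise along d,u) [-19.77   0.17] sd [11.67  0.53 25.97 11.3   3.97] rms px 0.22
```

Run:
```python
from fit import *
c=manip.calibration('wrist')
ax=np.array([.5783,-.1355,0])
for s in(1,-1):
    for off in(0,.0035):
        for xx in(-.0075,.0):
            p=ax+u*s*(.0215+off)+d*xx+[0,0,.077];q=np.array(proj(c,p));print(s,off,xx,'z2',((q+.5-[285,55])*8.5).round(0))
# rods/screws as control
for p,n in((d*-.055+u*.055,'screw+'),(d*-.055-u*.055,'screw-'),(d*-.065+u*.07,'corner+'),(d*-.065-u*.07,'corner-')):
    print(n,np.round(proj(c,ax+p+[0,0,.015 if 'c'==n[0] else .018]),1))
im=cv2.imread('pics/w11.png')
cv2.imwrite('pics/z3.png',cv2.resize(im[20:100,265:395],(780,480),interpolation=cv2.INTER_NEAREST))
```

```text
1 0 -0.0075 z2 [ 75. 112.]
1 0 0.0 z2 [77. 24.]
1 0.0035 -0.0075 z2 [ 29. 112.]
1 0.0035 0.0 z2 [31. 24.]
-1 0 -0.0075 z2 [643. 111.]
-1 0 0.0 z2 [641.  23.]
-1 0.0035 -0.0075 z2 [689. 111.]
-1 0.0035 0.0 z2 [687.  23.]
screw+ [256.5 166.2]
screw- [397.1 166. ]
corner+ [237.6 179.6]
corner- [416.1 179.3]
```

View pics/z3.png

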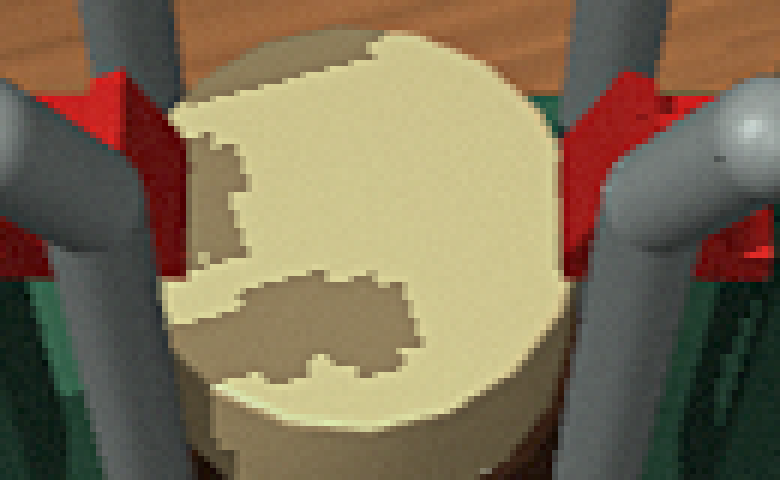

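Both noses sit symmetrically at their full-in positions (pixels ≈97 and 628 in the zoomed view), over the blank's top, so neither is pushed out. The blank lies about 1.7 mm towards +y, within the bore's play. Its tilt is within measuring error of flat. Handing in.

Run:
```python
from h import *
rep();im=manip.get_image('top')[:,:,::-1];cv2.imwrite('pics/topend.png',im)
print(manip.sign_off())
```

```text
t 15.1 pos [ 0.37   -0.0727  0.2612] turn needed [-87.8  -23.41 -23.28] F [-1.   0.8 -0.8] w -0.0001 q [-0.41  0.03  2.32  0.23  0.28  1.24]
the job is handed in; nothing more can be done
None
```

View pics/topend.png

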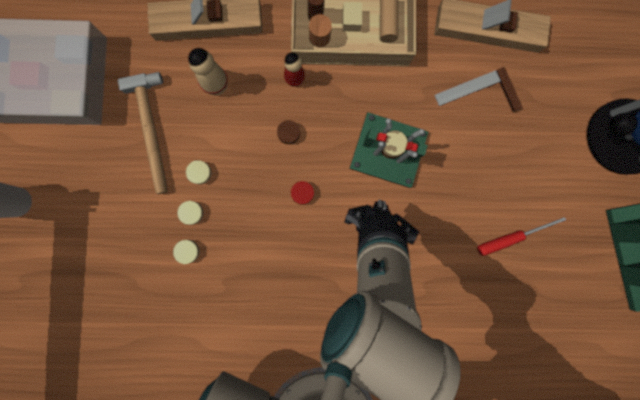

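The light blank is in the magazine on top of the dark one, and both red catches appear to have snapped over it. I handed the job in at 15.1 s with the arm clear of everything.

I took the rightmost pale blank, set it on the catches, let go, and pressed it down with the shut fingertips. They went to about 69 mm height, where I read only about 5 N of upward force, which fits the spring alone.

**Checks that agreed:**
- After I let go, the blank stayed down. In the scene picture its outline fits a flat blank between 57 and 77 mm to about 1 px.
- Close up, both catch noses lie over the pale top at their full-in positions, and neither is pushed outwards.
- The final top picture shows the loose dark blank and the look-alikes where they were.

**Checks that disagreed or were unclear:**
- While I pressed, there was a brief side force of about 11 N, probably from the blank tilting for a moment. It then dropped to zero as the blank went down.
- The blank sits about 1.7 mm towards the magazine's +y side, roughly the play in the bore.
- The close-up rim fit gave a tilt of 1.7° ± 0.75°. I took that as flat within measuring error.
- The same fit put the blank's top at 70.7 mm and 4 mm off along x. The other views did not show this, so I put it down to the poor depth accuracy of that viewing angle.

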